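# Index the mitre box one hole over

## Robot

A 7-joint arm with a two-finger parallel gripper is mounted at the origin on the work surface. World frame = base frame: x ahead of the robot, y to its left, z up, the work surface at z = 0. Lengths are in m, angles in rad, forces in N, time in s.
With the tool pointing down it reaches from about 0.4 to 0.85 m from the base axis. Payload 10.4 kg.
Tool frame: the origin (TCP) lies at the very end of the fingers, on their centre line; the grasp point (between the pads) lies 19 mm behind it; z points along the fingers, y is the direction in which the jaws open and shut (so a half turn about z gives the same grasp; the last joint's range is limited). The gripper opens to 87 mm and grips with 3 to 60 N. Pads are 19 mm wide; open, the fingers measure 117 mm over their backs; the gripper's body (75 mm by 190 mm) begins 51 mm behind the grasp point.
Start: joints at [1.205, 0.332, -0.065, 1.46, 0.022, 1.35, -0.088], TCP at [0.21, -0.589, 0.223] pointing down, gripper open.
Joint ranges: [-2.6, 2.6], [-0.5, 2.12], [-1.47, 1.34], [0.16, 2.42], [-1.27, 4.41], [0.06, 2.06], [-2.6, 2.6]. Speed limits (rad/s): [2.22, 2.22, 2.79, 2.79, 3.14, 3.14, 3.14].

## Interface

Orientations are given as a unit quaternion [x, y, z, w].
In Python, from bench import r, eyes, job gives the robot as it stands. The module is installed in compiled form; this text tells all that it offers.
- The arm moves only by the tool play_rows, never from a script. Its argument "motion" is a list of rows, each a list of 7 numbers: the shift along the tool's x, y, z as a fraction of full scale, then the turn, a rotation vector about the tool's x, y, z as a fraction of full scale, then the opening in per cent of the stroke, from 0 (shut) to 100 (fully open). A call has 1 to 5 rows; each row is the pose to reach, as a shift and turn from the pose commanded when the call began, along the tool's axes at that moment; what a row does not reach only later rows make up. Full scale, the value 1, is 0.2 m for a shift and 90 degrees for a turn. A row lasts 1/8 s, in which the tool goes at most 62.5 mm and 10.7 degrees, less where a joint would pass 70% of its speed; a pose out of reach is approached as far as the arm can. A call with a number of a shift or a turn outside -1 to 1 is refused whole. A call with a gripper value outside its range is refused whole. The fingers move at their own pace and stop on an object; "squeeze" is the grip in N (left out, the last holds). Time passes only in rows, so rows that repeat a pose let the fingers close. It gives the time, the measured TCP pose, the force and the opening at its end, in the units of the state.
- r.read_state(): the state, without advancing time (a new reading comes with each control period).
- eyes.camera(name): name is "side" or "top" or "wrist"; returns a dict with "image" (420x560x3 uint8, red, green, blue), "mtx" (3x3 intrinsics, pixels), "R" (3x3) and "t" (3): a world point X has camera coordinates R X + t. Camera axes: x right, y down, z forward; pixel columns grow to the right and rows downward; lengths in m; the calibration is good to about 2 mm. The wrist camera is an equidistant fisheye: a pixel r from the principal point sees the ray r / f radians off the axis. A picture is of the moment at which its call begins. There is no depth.
- job.close_job(): hands the job in, once; it reports no verdict.
Trained networks look in a picture, given as the dict that the camera call returned (one of the last four; its "shot" number tells which), for a name from the list of things; names that differ only in an ending like _2 or _b are one class to them, and where a whole thing is asked for, a point or a joint stands for the part that bears it (a point fixed in the world has none). Each returns a list of dicts, best first, with "p" (0 to 1); they miss things now and then, are a little off and sometimes report something else, mostly with a low value. They report only what shows in the picture. A call takes as long as a camera call.
- eyes.regions_of(picture, label): "region" (420x560 bool, what is visible of it) and "xy" ([column, row] in pixels, amid what is visible of it).
- eyes.landmark_of(picture, label): "xy" ([column, row] in pixels: a listed point, or the origin of a listed thing).
The state is a dict: "time": time; "joint_positions": joint angles; "joint_vel": joint speeds; "joint_torque": joint torques, N m; "ee_pos": TCP position; "eef_rot": TCP orientation; "ft_force": force on the tool from outside, world axes, zero at the start; "torque": the same for the moment, N m; "width": finger opening in m.
Only numpy, scipy, OpenCV 4.12 (cv2) and the standard library are available. Lean on these libraries where they do the work, as an engineer would, in place of code of your own. Each camera call takes 0.05 s, during which the arm holds its last target. There are 200 camera calls.

## Task

The swing arm of the hand mitre box is pinned at square. Hook a fingertip under the pull ring at the front of the arm, lift the spring index pin out of its hole, swing the front of the arm one hole away from the robot, into the first hole beside the square one, and let the pin drop fully home there; then take the finger out of the ring. Do not force or squeeze anything, and leave the offcut, bottle, jar and screwdriver where they are.

Things in the scene. Friction and masses are not known exactly. Their poses are not given: they have to be found in the camera images.
- pivot (a point): Upright pivot of the swing arm on the bolted-down mitre box (grey frame, aluminium table 520 mm long with a fence, saw taken out). The point is on the pivot axis, 40 mm above the bench, level with the index plate's top. Its x axis points from the front of the box to its back, z up. The front, where the arm and ring are, faces the robot's right (-y), give or take 0.3 rad.
- square_hole (a point): Mouth of the square hole in the index plate, where the pin starts, under the arm: 210 mm straight in front of the pivot, 40 mm above the bench. The plate is a fixed aluminium arc in front of the table, 184 to 238 mm from the pivot and 100 degrees wide, with nine bushed holes 12 mm wide at 0 (square), 15, 22.5, 30 and 45 degrees to each side.
- next_hole (a point): Mouth of the first hole beside square on the side away from the robot, 15 degrees (0.262 rad) round the pivot from the square hole, 55 mm along the arc, 210 mm from the pivot, 40 mm above the bench. The hole beyond it is 7.5 degrees (27 mm) further.
- swing_arm (a joint): Angle of the flat steel swing arm (30 mm wide, top 52 mm above the bench) about the pivot, rad. 0 = square; it grows as the arm's front goes away from the robot (anticlockwise from above); first hole on that side: 0.262. It starts pinned at 0, with 0.3 degrees of play. Unpinned it turns with slight friction (about 1 N at the ring) and stays where it is left.
- front_post (a point): Top of the front one of two upright saw guide posts on the swing arm, 223 mm above the bench, about 20 mm thick at the top and 13 mm below. It stands on the arm between ring and pivot, 135 mm from the pivot, 59 mm behind the ring's centre, and swings with the arm.
- index_pin (a joint): Lift of the upright spring index pin, m: 0 = fully home, 0.020 = upper stop. It reaches 11 mm into the plate; under 10 mm of lift it still locks the arm; 13 to 16 mm is a good lift. The spring pulls down with 5 N at home, 8 N at 15 mm. Let go between holes it rides on the plate (lift 0.011) and drops into the next hole it meets; within 2 mm of a hole's middle it centres itself.
- ring_eye (a point): Centre of the round steel pull ring (50 mm inside, 6 mm wire) fixed rigidly to the pin's head, 112 mm above the bench at home; it rises and swings with the pin. x axis along the arm to the pivot, 194 mm away; z up. The ring leans back 35 degrees, top towards the pivot, so a finger tilted about 45 degrees, coming from the front of the box and pointing towards the pivot and down, passes squarely through it.
- pin_head (a point): Head of the index pin at the ring's lowest edge, on the pin's axis 210 mm from the pivot, 86 mm above the bench at home. The ring's top is 138 mm above the bench. Below the head is a housing 27 mm thick that stands on the arm. At ring height nothing stands within 150 mm to the ring's left or right, nor within 100 mm in front of it.
- offcut_mid (a point): Middle of a loose wooden offcut, 44 x 120 x 20 mm, lying on the mitre box's table before the half of the fence farther from the robot. Bystander.
- oil_bottle_mid (a point): Middle of a loose white oil bottle, 52 mm thick and 130 mm high, standing on the bench 150 to 180 mm in front of the ring and 65 to 105 mm to one side. Bystander.
- screw_jar_mid (a point): Middle of a loose glass jar with steel lid, 62 mm thick and 85 mm high, standing on the bench 150 to 180 mm in front of the ring and 65 to 105 mm to one side. Bystander.
- screwdriver: A loose screwdriver, about 30 mm high, lying flat on the bench crosswise in front of the mitre box. Bystander.

How it is judged:
By the outcome, as a careful person would: the job done as asked, in the order asked, and still so for the second after the job is handed in, with the robot touching nothing.
It also fails if it takes over 45 s, if anything falls off the work surface, if the arm or the gripper's body presses on something with over 40 N, if the wrist force passes 120 N, or if a joint passes its speed limit or range.

## Working session

There is one attempt and no reset: what is moved stays moved. The work goes in short steps, Python scripts to look and compute and a tool call to move; the robot and the scene stay as the last step left them, time stands still between calls to the robot, and variables do not carry over. Pictures are saved under pics/ and viewed, about 8 in all and at most 12, crops included, and the job is handed in when it is done.

Besides the shell and the picture viewer there is one more tool, called after "Request:" as name([rows], argument=value, ...), one row to a line, values as JSON. play_rows: Moves the arm, as the interface text tells. Shift numbers are shares of 0.2 m and turn numbers shares of 90 degrees, none past 1 either way. Its arguments: {"type":"object","properties":{"motion":{"type":"array","items":{"type":"array","items":{"type":"number"}}},"squeeze":{"type":"number"}},"required":["motion"]}

```bash
mkdir -p pics; cat > h.py <<'E'
import numpy as np, cv2
from scipy.spatial.transform import Rotation as Ro
from bench import r, eyes, job
def proj(p,X):
    c=p["R"]@np.asarray(X)+p["t"]; q=p["mtx"]@(c/c[2]); return q[:2]
def ray(p,xy):
    d=np.linalg.inv(p["mtx"])@np.array([xy[0],xy[1],1.]); d=p["R"].T@d; o=-p["R"].T@p["t"]; return o,d/np.linalg.norm(d)
def atz(p,xy,z):
    o,d=ray(p,xy); return o+d*(z-o[2])/d[2]
def tri(a,xa,b,xb):
    o1,d1=ray(a,xa);o2,d2=ray(b,xb)
    s=np.linalg.lstsq(np.c_[d1,-d2],o2-o1,rcond=None)[0]
    p,q=o1+d1*s[0],o2+d2*s[1]; return (p+q)/2,np.linalg.norm(p-q)
E
python3 - <<'E'
from h import *
s=r.read_state(); print(s["ee_pos"],s["eef_rot"],s["width"])
S=eyes.camera("side");T=eyes.camera("top")
cv2.imwrite("pics/a.png",cv2.cvtColor(np.vstack([S["image"],T["image"]])[:, :],cv2.COLOR_RGB2BGR))
im=np.hstack([S["image"],T["image"]])
cv2.imwrite("pics/s.png",S["image"][...,::-1]);cv2.imwrite("pics/t.png",T["image"][...,::-1])
for p in(S,T):print(-p["R"].T@p["t"],p["R"][2])
Z=dict(pivot=.04,square_hole=.04,next_hole=.04,front_post=.223,ring_eye=.112,pin_head=.086,oil_bottle_mid=.065,screw_jar_mid=.042,offcut_mid=None,screwdriver=.015)
for n,z in Z.items():
    a=eyes.landmark_of(S,n);b=eyes.landmark_of(T,n)
    print(n,[(x["xy"],round(x["p"],2)) for x in a[:1]+b[:1]], (atz(T,b[0]["xy"],z).round(3) if b and z else ''),(atz(S,a[0]["xy"],z).round(3) if a and z else ''), ([np.round(v,3) for v in tri(S,a[0]["xy"],T,b[0]["xy"])] if a and b else ''))
E
```

```text
[ 0.20994262 -0.5882869   0.22176748] [ 9.85345733e-01  1.70567605e-01 -1.61068311e-04 -6.73253112e-04] 0.08706377148226198
[0.17638317 0.499389   0.65295989] [ 0.50236722 -0.59045257 -0.63165887]
[0.45458682 0.04275729 0.96702153] [ 0.12303064  0.02173011 -0.99216494]
pivot [([237.8, 315.7], 0.8), ([206.0, 230.3], 0.8)] [0.518 0.204 0.04 ] [0.528 0.201 0.04 ] [array([0.52 , 0.204, 0.05 ]), np.float64(0.006)]
square_hole [([312.9, 254.5], 0.72), ([307.1, 229.0], 0.8)] [ 0.518 -0.004  0.04 ] [ 0.514 -0.01   0.04 ] [array([ 0.515, -0.006,  0.043]), np.float64(0.007)]
next_hole [([290.3, 244.9], 0.81), ([309.4, 201.0], 0.77)] [ 0.576 -0.01   0.04 ] [ 0.569 -0.003  0.04 ] [array([ 0.576, -0.011,  0.029]), np.float64(0.003)]
front_post [([291.4, 203.8], 0.81), ([272.9, 221.0], 0.6)] [0.52  0.061 0.223] [0.513 0.067 0.223] [array([0.519, 0.061, 0.216]), np.float64(0.003)]
ring_eye [([311.5, 253.9], 0.73), ([301.4, 222.2], 0.73)] [0.526 0.01  0.112] [0.477 0.05  0.112] [array([0.522, 0.002, 0.048]), np.float64(0.022)]
pin_head [([311.6, 238.7], 0.67), ([315.8, 225.9], 0.6)] [ 0.521 -0.019  0.086] [ 0.517 -0.007  0.086] [array([ 0.523, -0.019,  0.073]), np.float64(0.003)]
oil_bottle_mid [([315.7, 197.8], 0.61), ([383.3, 181.3], 0.72)] [ 0.611 -0.158  0.065] [ 0.606 -0.146  0.065] [array([ 0.614, -0.16 ,  0.053]), np.float64(0.002)]
screw_jar_mid [([383.7, 229.6], 0.57), ([390.2, 264.3], 0.6)] [ 0.445 -0.17   0.042] [ 0.436 -0.172  0.042] [array([ 0.441, -0.173,  0.039]), np.float64(0.008)]
offcut_mid [([198.1, 251.6], 0.82), ([227.8, 148.0], 0.62)]   [array([0.682, 0.155, 0.07 ]), np.float64(0.002)]
screwdriver [([345.5, 257.1], 0.92), ([342.6, 240.9], 0.97)] [ 0.494 -0.079  0.015] [ 0.468 -0.069  0.015] [array([ 0.487, -0.087, -0.009]), np.float64(0.018)]
```

```bash
python3 -c "
import cv2
a=cv2.imread('pics/s.png')[130:350,150:430];b=cv2.imread('pics/t.png')[120:340,170:450]
import numpy as np
cv2.imwrite('pics/c.png',cv2.resize(np.hstack([a,b]),(800,314),interpolation=3))
cv2.imwrite('pics/c2.png',np.vstack([cv2.resize(a,(764,600),interpolation=3)]))
"
```

```text
(no output)
```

View pics/c2.png

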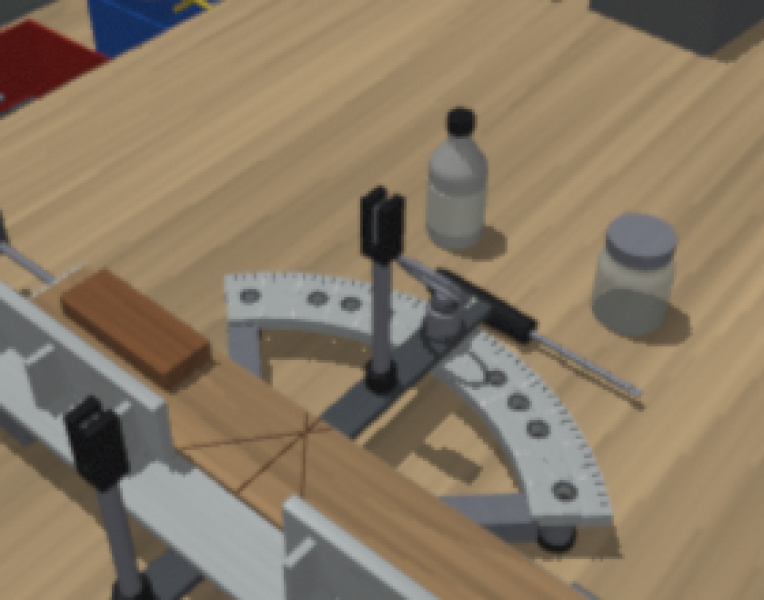

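View pics/t.png

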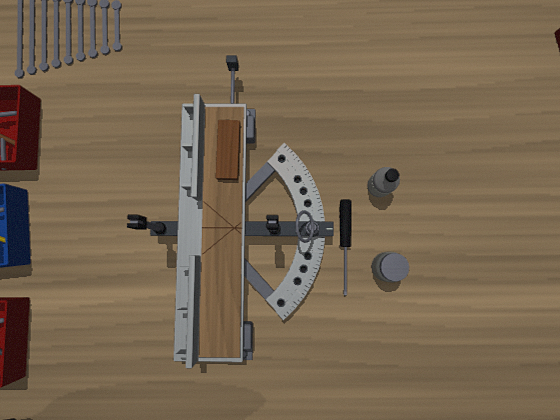

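The side picture shows the pin housing and ring near crop (445,300), on the arm at square. The top picture shows the ring near (305,228), the post top near (272,222), and the holes up the arc at (307,203), (303,190) and (297,179). Next I'll refine the pivot and yaw from the hole pattern.

```bash
cat > fit.py <<'E'
from h import *
from scipy.optimize import least_squares
T=eyes.camera("top");g=cv2.cvtColor(T["image"],cv2.COLOR_RGB2GRAY)
angs=np.radians([-45,-30,-22.5,-15,15,22.5,30,45])
def pt(q,a,rad=.21,z=.04): # a positive -> anticlockwise ; front dir = yaw-90deg
    t=q[2]-np.pi/2+a; return np.array([q[0]+rad*np.cos(t),q[1]+rad*np.sin(t),z])
q=np.array([.518,.204,0.])
for it in range(4):
    px=[];aa=[]
    for a in angs:
        u,v=proj(T,pt(q,a)); h=5
        x0,y0=int(round(u)),int(round(v)); w=g[y0-h:y0+h+1,x0-h:x0+h+1].astype(float)
        wt=np.clip(130-w,0,None); Y,X=np.mgrid[-h:h+1,-h:h+1]
        if wt.sum()<300: continue
        px.append([x0+(wt*X).sum()/wt.sum(),y0+(wt*Y).sum()/wt.sum()]);aa.append(a)
    f=lambda q:np.concatenate([proj(T,pt(q,a))-p for a,p in zip(aa,px)])
    s=least_squares(f,q,loss="soft_l1");q=s.x
print(q.round(4),np.degrees(aa).round(1),f(q).reshape(-1,2).round(1).tolist())
print("sq",pt(q,0).round(4),"next",pt(q,np.radians(15)).round(4),"ring",pt(q,0,.194,.112).round(4), proj(T,pt(q,0,.194,.112)),"post",proj(T,pt(q,0,.135,.223)))
fr=pt(q,0,1,0)-pt(q,0,0,0); 
np.save("q.npy",q)
E
python3 fit.py; python3 - <<'E'
from h import *
S=eyes.camera("side")
q=np.load("q.npy");t=q[2]-np.pi/2;fr=np.array([np.cos(t),np.sin(t),0])
c=np.r_[q[:2],.112]+.194*fr;lat=np.array([-fr[1],fr[0],0])
up=-fr*np.sin(np.radians(35))+np.array([0,0,np.cos(np.radians(35))])
out=[]
for n in("side","top"):
    P=eyes.camera(n);im=cv2.resize(P["image"],None,fx=6,fy=6,interpolation=cv2.INTER_CUBIC)
    for ph in np.linspace(0,2*np.pi,30):
        u=proj(P,c+.028*(lat*np.cos(ph)+up*np.sin(ph)));cv2.circle(im,tuple(((u+.5)*6).astype(int)),1,(255,0,0),-1)
    u=((proj(P,c)+.5)*6).astype(int);out.append(im[u[1]-200:u[1]+200,u[0]-200:u[0]+200])
cv2.imwrite("pics/d.png",np.hstack(out)[...,::-1])
E
```

```text
[ 0.5217  0.1986 -0.0167] [-45.  -30.  -22.5 -15.   15.   22.5  30.   45. ] [[-0.1, 0.1], [-0.0, 0.0], [-0.1, 0.1], [0.4, 0.5], [-0.0, -0.1], [-0.1, -0.2], [-0.0, -0.1], [-0.0, -0.2]]
sq [ 0.5182 -0.0114  0.04  ] next [ 0.5727 -0.0052  0.04  ] ring [0.5185 0.0046 0.112 ] [304.43940893 226.29197899] post [271.63836113 221.07277231]
```

View pics/d.png

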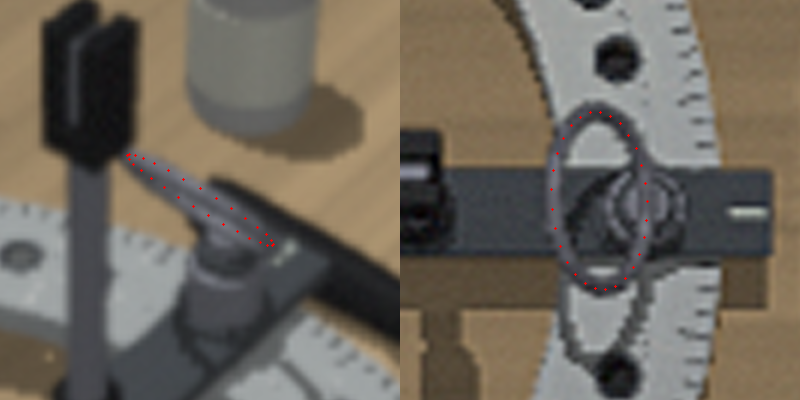

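The fitted ring model lies on the ring in both views (side and top), so the pose is good to about 1–2 mm. Next I'll plan the approach.

```bash
cat >> h.py <<'E'
q=np.load("q.npy")
def frame(a=0.):
    t=q[2]-np.pi/2+a;fr=np.array([np.cos(t),np.sin(t),0]);return fr,np.array([-fr[1],fr[0],0])
def target(a=0.,along=0.,up=0.,lift=0.,tilt=42,side=0.):
    # TCP 'along' mm past ring centre on tool axis, 'up' perpendicular, 'lift' vertical (m)
    fr,lat=frame(a);c=np.r_[q[:2],.112+lift]+.194*fr
    th=np.radians(tilt);z=-fr*np.cos(th)-np.array([0,0,np.sin(th)])
    x=-fr*np.sin(th)+np.array([0,0,np.cos(th)]);y=np.cross(z,x)
    return c+z*along+x*up+y*side,Ro.from_matrix(np.c_[x,y,z])
def row(p,R):
    s=r.read_state();R0=Ro.from_quat(s["eef_rot"])
    sh=R0.inv().apply(p-s["ee_pos"])/.2;tu=(R0.inv()*R).as_rotvec()/(np.pi/2)
    print("row",sh.round(4).tolist(),tu.round(4).tolist(),"mm",(np.linalg.norm(sh)*200).round(1),"deg",(np.linalg.norm(tu)*90).round(1))
def stat():
    s=r.read_state();print("t",round(s["time"],2),s["ee_pos"].round(4),"F",np.round(s["ft_force"],1),"J",np.round(s["joint_positions"],2),"w",round(float(s["width"]),4))
E
python3 - <<'E'
from h import *
stat()
p,R=target(along=-.15);print(p,R.as_quat())
R0=Ro.from_quat(r.read_state()["eef_rot"]); 
from scipy.spatial.transform import Slerp
rv=(R0.inv()*R).as_rotvec();print(np.degrees(np.linalg.norm(rv)))
row([.4,-.4,.38],R0*Ro.from_rotvec(rv*.5))
E
```

```text
t 1.3 [ 0.2101 -0.5887  0.2226] F [-0.2 -0.1 -0.7] J [ 1.21  0.33 -0.06  1.46  0.02  1.35 -0.09] w 0.0867
[ 0.51664115 -0.10686272  0.21236959] [ 0.65133833  0.64056513  0.28999451 -0.28519797]
82.63808231698152
row [1.2113, -0.5691, -0.7871] [0.161, 0.2325, -0.3616] mm 310.5 deg 41.3
```

Request:
play_rows([
  [0.2,-0.1,-0.3,0.03,0.05,-0.08,0],
  [0.4,-0.2,-0.6,0.07,0.1,-0.16,0],
  [0.6,-0.3,-0.7,0.1,0.15,-0.24,0],
  [0.8,-0.4,-0.7,0.14,0.2,-0.31,0],
  [0.94,-0.4,-0.7,0.16,0.23,-0.36,0],
], squeeze=3)

```text
time: 1.92
ee_pos: [0.3619, -0.4486, 0.3639]
eef_rot: [0.874, 0.435, 0.154, -0.151]
ft_force: [-0.1, -1.0, -0.8]
width: 0.045
```

```bash
python3 - <<'E'
from h import *
stat()
p,R=target(along=-.17);row(p+[0,0,.03],R)
E
```

```text
t 1.93 [ 0.3619 -0.4486  0.3639] F [-0.1 -1.  -0.8] J [ 1.17  0.41 -0.23  1.13 -0.27  1.85  0.25] w 0.045
row [1.3926, -0.248, 1.2486] [0.1607, 0.2342, -0.3602] mm 377.3 deg 41.3
```

Request:
play_rows([
  [0.2,-0.03,0.1,0.02,0.03,-0.04,0],
  [0.4,-0.06,0.25,0.04,0.06,-0.09,0],
  [0.55,-0.1,0.4,0.06,0.09,-0.14,0],
  [0.7,-0.12,0.5,0.08,0.12,-0.18,0],
  [0.8,-0.14,0.6,0.08,0.12,-0.18,0],
])

```text
time: 2.55
ee_pos: [0.4478, -0.2713, 0.3206]
eef_rot: [0.776, 0.544, 0.228, -0.224]
ft_force: [-0.8, -0.8, 0.1]
width: 0.0016
```

```bash
python3 - <<'E'
from h import *
stat()
p,R=target(along=-.17);row(p+[0,0,.03],R)
E
```

```text
t 2.55 [ 0.4478 -0.2713  0.3206] F [-0.8 -0.8  0.1] J [ 1.08  0.36 -0.38  1.39 -0.43  1.75  0.35] w 0.0016
row [0.4663, 0.1265, 0.7409] [0.0815, 0.1136, -0.1824] mm 176.9 deg 20.7
```

Request:
play_rows([
  [0.12,0.03,0.15,0.02,0.03,-0.05,0],
  [0.24,0.06,0.3,0.04,0.06,-0.09,0],
  [0.35,0.1,0.5,0.06,0.09,-0.14,0],
  [0.466,0.126,0.74,0.081,0.114,-0.182,0],
  [0.466,0.126,0.74,0.081,0.114,-0.182,0],
])

```text
time: 3.18
ee_pos: [0.5158, -0.1182, 0.2544]
eef_rot: [0.649, 0.641, 0.29, -0.288]
ft_force: [-0.2, -1.0, 0.2]
width: 0.0004
```

```bash
python3 - <<'E'
from h import *
stat()
p,R=target(along=-.06);row(p,R)
E
```

```text
t 3.17 [ 0.5158 -0.1182  0.2544] F [-0.2 -1.   0.2] J [ 0.96  0.47 -0.52  1.5  -0.52  1.62  0.51] w 0.0004
row [-0.1205, 0.0062, 0.6323] [-0.0034, -0.0027, 0.0011] mm 128.7 deg 0.4
```

Request:
play_rows([
  [-0.08,0.004,0.15,-0.003,-0.003,0.001,0],
  [-0.12,0.006,0.3,-0.003,-0.003,0.001,0],
  [-0.12,0.006,0.5,-0.003,-0.003,0.001,0],
  [-0.12,0.006,0.632,-0.003,-0.003,0.001,0],
  [-0.12,0.006,0.632,-0.003,-0.003,0.001,0],
])

```text
time: 3.8
ee_pos: [0.5178, -0.0444, 0.1532]
eef_rot: [0.654, 0.64, 0.289, -0.283]
ft_force: [-0.3, -0.7, 0.6]
width: 0.0
```

```bash
cat > look.py <<'E'
from h import *
import sys
a=float(sys.argv[2]) if len(sys.argv)>2 else 0
l=float(sys.argv[3]) if len(sys.argv)>3 else 0
stat()
fr,lat=frame(a);c=np.r_[q[:2],.112+l]+.194*fr
up=-fr*np.sin(np.radians(35))+np.array([0,0,np.cos(np.radians(35))])
s=r.read_state();z=Ro.from_quat(s["eef_rot"]).as_matrix()[:,2]
out=[]
for n in("side","top"):
    P=eyes.camera(n);im=cv2.resize(P["image"],None,fx=4,fy=4,interpolation=cv2.INTER_CUBIC)
    for ph in np.linspace(0,2*np.pi,30):
        u=proj(P,c+.028*(lat*np.cos(ph)+up*np.sin(ph)));cv2.circle(im,tuple(((u+.5)*4).astype(int)),1,(255,0,0),-1)
    for k in range(7):
        u=proj(P,s["ee_pos"]-z*k*.01);cv2.circle(im,tuple(((u+.5)*4).astype(int)),2,(0,255,0),-1)
    u=((proj(P,c)+.5)*4).astype(int);out.append(im[u[1]-220:u[1]+220,u[0]-200:u[0]+200])
W=eyes.camera("wrist")
cv2.imwrite("pics/%s.png"%sys.argv[1],np.hstack(out)[...,::-1]);cv2.imwrite("pics/%s_w.png"%sys.argv[1],W["image"][...,::-1])
E
python3 look.py e; python3 -c "
from h import *
p,R=target(along=0.02);row(p,R)"
```

```text
t 3.8 [ 0.5178 -0.0444  0.1532] F [-0.3 -0.7  0.6] J [ 0.9   0.5  -0.55  1.71 -0.53  1.36  0.56] w 0.0
row [0.0188, -0.0108, 0.4338] [0.0056, 0.0047, -0.0023] mm 86.9 deg 0.7
```

View pics/e.png

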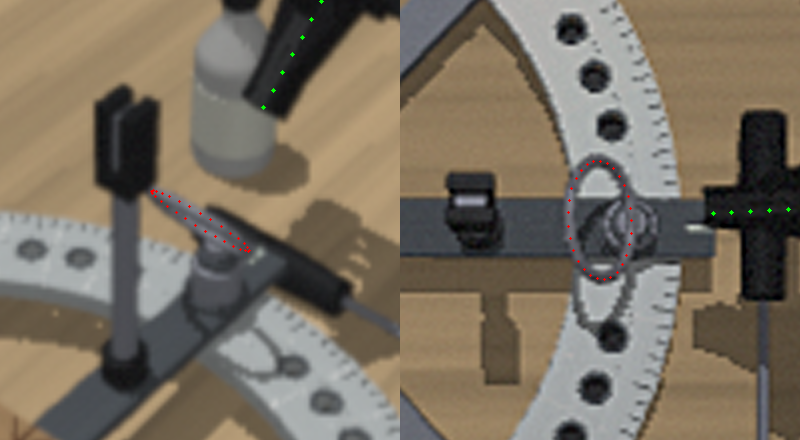

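View pics/e_w.png

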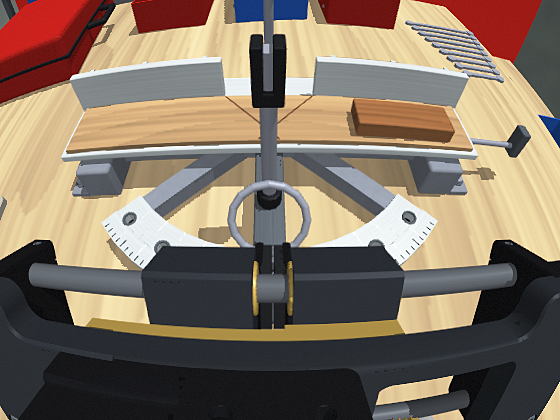

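The side view shows the closed tip at (263,107), in line with the ring. The wrist view shows the ring centred near (270,215), straight ahead of the fingers. I'll insert along the tool axis.

Request:
play_rows([
  [0.019,-0.011,0.05,0.005,0.005,-0.002,0],
  [0.019,-0.011,0.15,0.005,0.005,-0.002,0],
  [0.019,-0.011,0.23,0.005,0.005,-0.002,0],
  [0.019,-0.011,0.29,0.005,0.005,-0.002,0],
  [0.019,-0.011,0.29,0.005,0.005,-0.002,0],
])

```text
time: 4.58
ee_pos: [0.5169, 0.0007, 0.117]
eef_rot: [0.651, 0.641, 0.29, -0.287]
ft_force: [0.5, 0.4, -0.3]
width: 0.0005
```

```bash
python3 -c "
from h import *
stat()
p,R=target(along=0.02);row(p,R)"
```

```text
t 4.58 [0.5169 0.0007 0.117 ] F [ 0.5  0.4 -0.3] J [ 0.86  0.52 -0.57  1.78 -0.55  1.25  0.56] w 0.0005
row [-0.0055, 0.0082, 0.1314] [-0.0016, -0.0013, -0.0] mm 26.4 deg 0.2
```

Request:
play_rows([
  [-0.003,0.004,0.04,0,0,0,0],
  [-0.003,0.006,0.08,0,0,0,0],
  [-0.003,0.006,0.13,0,0,0,0],
  [-0.003,0.006,0.13,0,0,0,0],
])

```text
time: 5.08
ee_pos: [0.5182, 0.0197, 0.099]
eef_rot: [0.651, 0.641, 0.29, -0.287]
ft_force: [0.6, -0.1, -0.0]
width: 0.0006
```

```bash
python3 look.py f; python3 -c "
from h import *
p,R=target(along=0.02);row(p,R)
p,R=target(along=0.02,lift=.01);row(p,R)"
```

```text
t 5.08 [0.5182 0.0197 0.099 ] F [ 0.6 -0.1 -0. ] J [ 0.83  0.54 -0.58  1.81 -0.56  1.2   0.57] w 0.0006
row [-0.0007, -0.0005, 0.0063] [-0.0006, -0.0007, -0.0001] mm 1.3 deg 0.1
row [0.0365, -0.0005, -0.0271] [-0.0006, -0.0007, -0.0001] mm 9.1 deg 0.1
```

View pics/f.png

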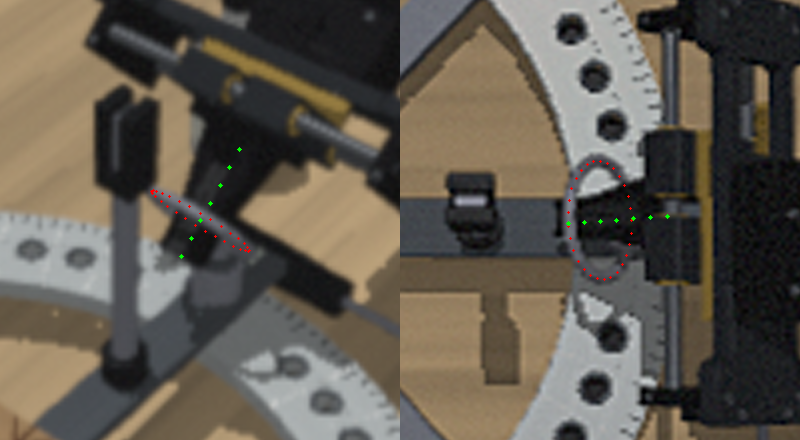

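The fingers pass through the ring near (200,215) in the side view without touching it. I'll raise them perpendicular to the finger until they meet the ring's top.

Request:
play_rows([
  [0.02,0,0.01,0,0,0,0],
  [0.04,0,0.01,0,0,0,0],
  [0.05,0,0.01,0,0,0,0],
  [0.055,0,0.01,0,0,0,0],
  [0.06,0,0.01,0,0,0,0],
])

```text
time: 5.85
ee_pos: [0.5189, 0.028, 0.1069]
eef_rot: [0.651, 0.64, 0.29, -0.286]
ft_force: [0.6, -2.1, -2.7]
width: 0.0005
```

```bash
python3 -c "
from h import *
stat()
p,R=target(along=0.02);row(p,R)"
```

```text
t 5.85 [0.5189 0.028  0.1069] F [ 0.6 -2.1 -2.7] J [ 0.83  0.52 -0.59  1.81 -0.57  1.2   0.55] w 0.0005
row [-0.0595, 0.0001, -0.0041] [-0.0006, -0.0005, -0.0002] mm 11.9 deg 0.1
```

Contact began at about 12 mm (−2.7 N). Next I'll lift vertically by 14–15 mm.

Request:
play_rows([
  [0.011,0,-0.01,0,0,0,0],
  [0.022,0,-0.02,0,0,0,0],
  [0.034,0,-0.03,0,0,0,0],
  [0.045,0,-0.04,0,0,0,0],
  [0.056,0,-0.05,0,0,0,0],
])

```text
time: 6.48
ee_pos: [0.5187, 0.028, 0.122]
eef_rot: [0.651, 0.64, 0.29, -0.286]
ft_force: [-0.2, -3.8, -7.8]
width: -0.0
```

```bash
python3 look.py g 0 .014
```

```text
t 6.47 [0.5187 0.028  0.122 ] F [-0.2 -3.8 -7.8] J [ 0.83  0.5  -0.59  1.81 -0.57  1.22  0.54] w -0.0
```

View pics/g.png

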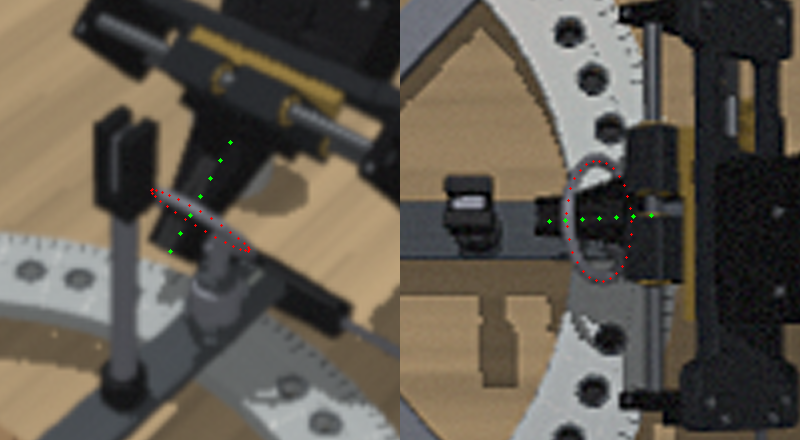

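The ring sits on the overlay drawn at 14 mm lift, and Fz = −7.8 N agrees with the spring at that lift. Next I'll work out the swing rows.

```bash
cat > arc.py <<'E'
from h import *
import sys
# rows turning the current pose about pivot by given degrees
s=r.read_state();R0=Ro.from_quat(s["eef_rot"]);pv=np.r_[q[:2],s["ee_pos"][2]]
v=s["ee_pos"]-pv;print("tool dir angle",np.degrees(np.arctan2(v[1],v[0])-q[2]+np.pi/2).round(2))
for d in map(float,sys.argv[1:]):
    Z=Ro.from_euler("z",d,degrees=True);row(pv+Z.apply(v),Z*R0)
E
python3 arc.py 2 4 6.5 9 11.5
```

```text
tool dir angle 0.0
row [0.0004, 0.0298, 0.0004] [0.0165, -0.0, -0.0149] mm 6.0 deg 2.0
row [0.0014, 0.0595, 0.0015] [0.033, -0.0, -0.0297] mm 11.9 deg 4.0
row [0.0037, 0.0965, 0.004] [0.0537, -0.0001, -0.0483] mm 19.3 deg 6.5
row [0.0071, 0.1334, 0.0077] [0.0744, -0.0001, -0.0669] mm 26.8 deg 9.0
row [0.0115, 0.17, 0.0126] [0.095, -0.0001, -0.0854] mm 34.2 deg 11.5
```

Request:
play_rows([
  [0,0.03,0,0.0165,0,-0.015,0],
  [0.001,0.06,0.001,0.033,0,-0.03,0],
  [0.004,0.0965,0.004,0.054,0,-0.048,0],
  [0.007,0.133,0.008,0.074,0,-0.067,0],
  [0.0115,0.17,0.0125,0.095,0,-0.085,0],
])

```text
time: 7.25
ee_pos: [0.5537, 0.0312, 0.1218]
eef_rot: [0.583, 0.703, 0.259, -0.314]
ft_force: [-0.4, -3.3, -7.9]
width: 0.0008
```

```bash
python3 look.py h 0.20 .014; python3 arc.py 1 2 3 4
```

```text
t 7.25 [0.5537 0.0312 0.1218] F [-0.4 -3.3 -7.9] J [ 0.72  0.64 -0.58  1.59 -0.44  1.36  0.54] w 0.0008
tool dir angle 11.99
row [0.0002, 0.0149, 0.0002] [0.0083, -0.0, -0.0074] mm 3.0 deg 1.0
row [0.0005, 0.0297, 0.0005] [0.0165, -0.0, -0.0148] mm 5.9 deg 2.0
row [0.001, 0.0446, 0.0011] [0.0248, -0.0, -0.0223] mm 8.9 deg 3.0
row [0.0017, 0.0594, 0.0018] [0.0331, -0.0, -0.0297] mm 11.9 deg 4.0
```

View pics/h.png

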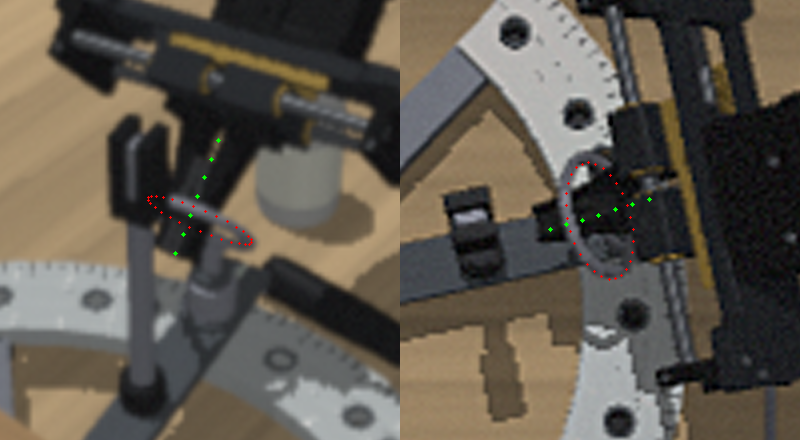

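```bash
cat > ang.py <<'E'
from h import *
from scipy.optimize import minimize_scalar
# arm angle: match edges of the posts/arm against start pictures? use post landmark + template match of post cap
a0=cv2.imread("pics/t.png");s0=cv2.imread("pics/s.png")
for n,ref in(("top",a0),("side",s0)):
    P=eyes.camera(n);im=np.ascontiguousarray(P["image"][...,::-1])
    def post(a,rad=.135,z=.215):
        fr,_=frame(a);return proj(P,np.r_[q[:2]+rad*fr[:2],z])
    for nm,rad in(("front",.135),):
        u0=post(0,rad);ui=np.round(u0).astype(int);h=9
        best=[]
        tpl0=ref[ui[1]-h:ui[1]+h+1,ui[0]-h:ui[0]+h+1]
        for rot in np.radians(np.arange(-4,22,2)):
            M=cv2.getRotationMatrix2D((float(ui[0]),float(ui[1])),np.degrees(rot) if n=="top" else 0,1)
            t=cv2.warpAffine(ref,M,ref.shape[1::-1])[ui[1]-h:ui[1]+h+1,ui[0]-h:ui[0]+h+1]
            x0,y0,x1,y1=ui[0]-60,ui[1]-60,ui[0]+61,ui[1]+61
            m=cv2.matchTemplate(im[y0:y1,x0:x1],t,cv2.TM_CCOEFF_NORMED)
            k=np.unravel_index(m.argmax(),m.shape);v=m[k]
            sub=[0,0]
            if 0<k[0]<m.shape[0]-1 and 0<k[1]<m.shape[1]-1:
                for i,d in((0,(1,0)),(1,(0,1))):
                    A,B=m[k[0]-d[0],k[1]-d[1]],m[k[0]+d[0],k[1]+d[1]];sub[i]=(A-B)/(2*(A+B-2*v))
            best.append((v,x0+h+k[1]+sub[1]+u0[0]-ui[0],y0+h+k[0]+sub[0]+u0[1]-ui[1]))
        v,x,y=max(best);xy=np.array([x,y])
        o=minimize_scalar(lambda a:np.sum((post(a,rad)-xy)**2),bounds=(-.1,.5),method="bounded")
        print(n,nm,"score",round(float(v),3),"angle deg",np.degrees(o.x).round(2),"res px",round(o.fun**.5,2))
    L=eyes.landmark_of(P,"front_post")
    if L:
        o=minimize_scalar(lambda a:np.sum((post(a,.135,.223)-L[0]["xy"])**2),bounds=(-.1,.5),method="bounded");print("  net",round(L[0]["p"],2),np.degrees(o.x).round(2),round(o.fun**.5,2))
stat()
E
python3 ang.py
```

```text
top front score 0.877 angle deg 12.16 res px 0.25
  net 0.56 9.79 1.88
side front score 0.902 angle deg 11.92 res px 0.16
  net 0.78 13.93 2.77
t 7.6 [0.5532 0.0312 0.122 ] F [ 1.1 -2.9 -7.8] J [ 0.72  0.64 -0.58  1.59 -0.45  1.36  0.54] w 0.0003
```

Template matching puts the arm at 12.0°, the same as the tool's direction. I'll swing the remaining 3°.

Request:
play_rows([
  [0,0.015,0,0.008,0,-0.007,0],
  [0.0005,0.03,0.0005,0.0165,0,-0.015,0],
  [0.001,0.045,0.001,0.025,0,-0.022,0],
  [0.001,0.045,0.001,0.025,0,-0.022,0],
])

```text
time: 8.1
ee_pos: [0.5624, 0.0333, 0.1221]
eef_rot: [0.565, 0.717, 0.252, -0.32]
ft_force: [2.0, -3.3, -8.4]
width: 0.0008
```

```bash
python3 ang.py; python3 arc.py 0.01
```

```text
top front score 0.823 angle deg 14.88 res px 0.32
  net 0.61 12.89 0.44
side front score 0.861 angle deg 28.65 res px 31.5
  net 0.8 17.53 0.67
t 8.3 [0.5618 0.0331 0.1221] F [ 1.6 -4.2 -7.6] J [ 0.69  0.68 -0.58  1.53 -0.42  1.4   0.54] w 0.0004
tool dir angle 14.57
row [0.0, 0.0001, -0.0] [0.0001, -0.0, -0.0001] mm 0.0 deg 0.0
```

Request:
play_rows([
  [-0.004,0.003,0.003,0.0015,0,-0.0015,0],
  [-0.011,0.003,0.01,0.0015,0,-0.0015,0],
  [-0.019,0.003,0.017,0.0015,0,-0.0015,0],
  [-0.026,0.003,0.023,0.0015,0,-0.0015,0],
  [-0.026,0.003,0.023,0.0015,0,-0.0015,0],
])

```text
time: 8.93
ee_pos: [0.5623, 0.0332, 0.1151]
eef_rot: [0.564, 0.718, 0.251, -0.321]
ft_force: [-0.1, -3.4, -6.6]
width: 0.0003
```

```bash
python3 -c "
from h import *
stat()"; python3 arc.py 0.01
```

```text
t 8.93 [0.5623 0.0332 0.1151] F [-0.1 -3.4 -6.6] J [ 0.69  0.69 -0.58  1.53 -0.41  1.39  0.55] w 0.0003
tool dir angle 14.74
row [0.0, 0.0001, -0.0] [0.0001, -0.0, -0.0001] mm 0.0 deg 0.0
```

The finger still carries the spring (−6.6 N) at about 7 mm lift, below the plate's top, so the pin has entered the hole. I'll lower it the rest of the way, then back the finger off perpendicular to the ring's centre.

Request:
play_rows([
  [-0.008,0,0.007,0,0,0,0],
  [-0.016,0,0.014,0,0,0,0],
  [-0.024,0,0.021,0,0,0,0],
  [-0.03,0,0.027,0,0,0,0],
  [-0.045,0,0.027,0,0,0,0],
])

```text
time: 9.55
ee_pos: [0.5629, 0.0324, 0.1058]
eef_rot: [0.563, 0.718, 0.252, -0.321]
ft_force: [0.1, 1.1, -1.0]
width: 0.0002
```

```bash
python3 -c "
from h import *
stat()
p,R=target(a=np.radians(15),along=.02);row(p,R)"; python3 look.py i 0.2618 0
```

```text
t 9.55 [0.5629 0.0324 0.1058] F [ 0.1  1.1 -1. ] J [ 0.69  0.7  -0.58  1.53 -0.41  1.38  0.56] w 0.0002
row [-0.0534, 0.0021, -0.0059] [0.0016, -0.0021, -0.002] mm 10.7 deg 0.3
t 9.55 [0.5629 0.0324 0.1058] F [ 0.1  1.1 -1. ] J [ 0.69  0.7  -0.58  1.53 -0.41  1.38  0.56] w 0.0002
```

View pics/i.png

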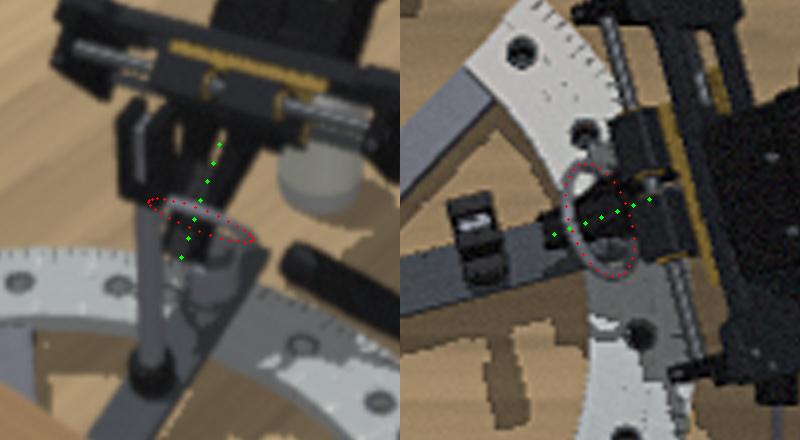

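The ring follows the overlay for 15° at home height, and the load is gone. I'll centre the finger and withdraw.

Request:
play_rows([
  [-0.02,0.001,-0.003,0,0,0,0],
  [-0.035,0.002,-0.006,0,0,0,0],
  [-0.053,0.002,-0.006,0,0,0,0],
  [-0.053,0.002,-0.006,0,0,0,0],
])

```text
time: 10.2
ee_pos: [0.565, 0.0234, 0.0975]
eef_rot: [0.564, 0.718, 0.251, -0.321]
ft_force: [-1.2, -0.5, -0.0]
width: 0.0009
```

Request:
play_rows([
  [0,0,-0.06,0,0,0,0],
  [0,0,-0.15,0,0,0,0],
  [0,0,-0.25,0,0,0,0],
  [0,0,-0.4,0,0,0,0],
  [0,0,-0.6,0,0,0,0],
])

```text
time: 10.82
ee_pos: [0.5865, -0.0643, 0.1794]
eef_rot: [0.564, 0.718, 0.251, -0.321]
ft_force: [0.8, -0.5, 0.1]
width: 0.0007
```

```bash
python3 ang.py; python3 look.py j 0.2618 0
```

```text
top front score 0.828 angle deg 14.93 res px 0.22
  net 0.79 15.01 2.72
side front score 0.936 angle deg 15.02 res px 0.17
  net 0.62 13.66 1.11
t 11.03 [ 0.5869 -0.0641  0.1786] F [-0.7  0.3 -0.3] J [ 0.74  0.72 -0.54  1.31 -0.38  1.62  0.54] w 0.0005
t 11.03 [ 0.5869 -0.0641  0.1786] F [-0.7  0.3 -0.3] J [ 0.74  0.72 -0.54  1.31 -0.38  1.62  0.54] w 0.0005
```

View pics/j.png

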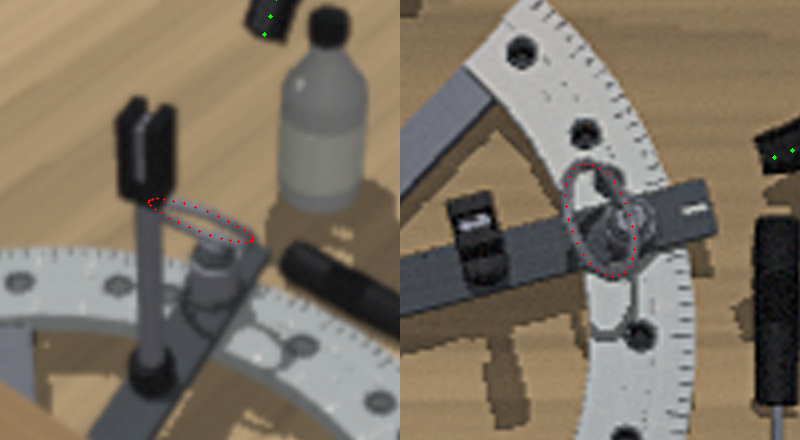

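The pin is home at 15.0°, with the ring on the overlay in both views and the finger out. I'll retreat upward, check the bystanders and hand in.

Request:
play_rows([
  [0.08,0,-0.1,0,0,0,0],
  [0.18,0,-0.2,0,0,0,0],
  [0.28,0,-0.3,0,0,0,0],
  [0.3,0,-0.35,0,0,0,0],
  [0.3,0,-0.35,0,0,0,0],
])

```text
time: 11.8
ee_pos: [0.5894, -0.0749, 0.2688]
eef_rot: [0.564, 0.718, 0.251, -0.321]
ft_force: [0.5, 0.6, -1.1]
width: 0.0002
```

```bash
python3 - <<'E'
from h import *
stat()
S=eyes.camera("side");T=eyes.camera("top")
for n in("oil_bottle_mid","screw_jar_mid","offcut_mid","screwdriver"):
    print(n,[x["xy"] for x in eyes.landmark_of(S,n)[:1]],[x["xy"] for x in eyes.landmark_of(T,n)[:1]])
# side image change vs start in bystander spots
s0=cv2.imread("pics/s.png").astype(int);d=np.abs(s0-S["image"][...,::-1]).max(2)
for n,(u,v) in dict(bottle=(316,198),jar=(384,230),offcut=(198,252),driver=(345,257)).items():print(n,"mean diff",d[v-8:v+9,u-8:u+9].mean().round(1))
E
```

```text
t 11.8 [ 0.5894 -0.0749  0.2688] F [ 0.5  0.6 -1.1] J [ 0.74  0.67 -0.55  1.2  -0.41  1.76  0.46] w 0.0002
oil_bottle_mid [[315.5, 196.5]] [[228.1, 150.2]]
screw_jar_mid [[383.6, 230.0]] [[390.3, 264.1]]
offcut_mid [[200.6, 249.1]] [[228.5, 150.5]]
screwdriver [[340.6, 257.1]] [[342.4, 243.1]]
bottle mean diff 8.9
jar mean diff 11.9
offcut mean diff 4.2
driver mean diff 4.9
```

```bash
python3 -c "
from bench import job
print(job.close_job())"
```

```text
the job is handed in; nothing more can be done
None
```

I moved the swing arm from square into the first hole on the side away from the robot, let the pin drop home there, and handed the job in at about 12 s. With the gripper shut, I put the fingertips through the pull ring, lifted the pin about 14 mm and swung the arm 15°. I then lowered the pin until the load was gone, and drew the finger out the way it came.

**Arm and pin:**
- Template matching on the post gave an arm angle of 14.9° in the top view and 15.0° in the side view.
- The ring lay on the overlay drawn for 15° at home height in both views.
- The forces I read stayed under about 10 N, and the robot was clear of everything at the end.

**Checks that disagreed:**
- The network's post landmark was off by 1–3° at times.
- One side-view template match during the swing was wrong (28.7°, with a 31 px residual), so I ignored it.
- In the last top view the network put the bottle on the offcut, because the gripper hid the real bottle.

**Bystanders:** The bottle, jar and offcut were within 3 px of where they started in the side view. The screwdriver's landmark read 5 px different there and 2 px in the top view. The picture barely changed at any of the four spots, so I take that as detection noise, not movement.

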